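# Switch on the filming kit for the brush demonstration

### The arm

A 6-joint arm with a two-finger parallel gripper is mounted at the origin on a cart in front of the work surface, level with it; the furniture and walls round the work are solid. World frame = base frame: x ahead of the robot, y to its left, z up, the work surface at z = 0. Lengths are in m, angles in rad, forces in N, time in s.
With the tool pointing down it reaches from about 0.425 to 0.95 m from the base axis. Payload 14.7 kg.
Tool frame: the origin (TCP) lies midway between the tips of the shut fingers; the grasp point (between the pads) lies 19 mm behind it; z points along the fingers, x is the direction in which the jaws open and shut, and the axes are right-handed (so a half turn about z gives the same grasp; the last joint's range is limited). The gripper opens to 85 mm and grips with 20 to 120 N. Pads are 22 mm wide; open, the fingers measure 114 mm over their backs; the gripper's body (76 mm by 85 mm) begins 54 mm behind the grasp point. The pads swing forward as they close: fully open they stand 13 mm farther back than shut.
Start: joints at [1.302, 0.48, 1.596, -0, 1.065, -0.047], TCP at [0.143, 0.634, 0.231] pointing down, gripper open.
Joint ranges: [-2.75, 2.75], [-0.82, 2.05], [0.23, 2.67], [-1.56, 4.7], [0.09, 2.69], [-2.92, 2.92]. Speed limits (rad/s): [1.89, 1.89, 2.39, 3.01, 3.01, 3.01].

### API

Orientations are given as a unit quaternion [w, x, y, z].
In Python, from plant import telemetry, grab_frame, camera_params, robot gives the robot as it stands.
- The arm moves only by the tool step_arm, never from a script. Its argument "increments" is a list of rows, each a list of 3 entries, a list of its own where there are three numbers: the shift along the tool's x, y, z each as a share of 40 mm, from -1 to 1, then the turn, a rotation vector about the tool's x, y, z each as a share of 4 degrees, from -1 to 1, then the gripper command: -1 is shut, 1 is fully open, values between are in proportion. A call has 1 to 20 rows; each row shifts and turns the commanded pose from where the row before left it, along the tool's axes as they then stand; what a row does not reach is not made up. A row lasts 1/10 s, in which the tool goes at most 50 mm and 8.59 degrees, less where a joint would pass 70% of its speed; a pose out of reach is approached as far as the arm can. A call with a number of a shift or a turn outside -1 to 1 is refused whole. A call with a gripper value outside its range is refused whole. The fingers move at their own pace and stop on an object; the grip force is fixed at half the most. Time passes only in rows, so rows that do not move let the fingers close. It gives the time, the measured TCP pose, the force and the opening at its end, in the units of the state.
- telemetry.sense(): the state, without advancing time (a new reading comes with each control period).
- grab_frame(name): name is "side" or "top" or "wrist"; returns the picture (480x640x3 uint8, red, green, blue); there is no depth.
- camera_params(name): a dict with "fx", "fy", "cx", "cy" (pixels), "T" (4x4, takes a point from camera to world coordinates); the wrist camera has in their place "hand_eye" (4x4, takes a point from camera to tool coordinates, whose origin is the TCP and whose axes are the tool frame's). Camera axes: x right, y down, z forward; pixel columns grow to the right and rows downward; lengths in m; the calibration is good to about 2 mm. The wrist camera is an equidistant fisheye: a pixel r from the principal point sees the ray r / f radians off the axis. A picture is of the moment at which its call begins: read the wrist's pose just before it. camera_params takes no time and is no camera call.
- robot.sign_off(): hands the job in, once; it reports no verdict.
The state is a dict: "time_s": time; "q": joint angles; "joint_vel": joint speeds; "effort": joint torques, N m; "eef_pos": TCP position; "ee_rot": TCP orientation; "ft_force": force on the tool from outside, world axes, zero at the start; "ft_torque": the same for the moment, N m; "opening": finger opening in m.
Only numpy, scipy, OpenCV 4.12 (cv2) and the standard library are available. Lean on these libraries where they do the work, as an engineer would, in place of code of your own. Each camera call takes 0.05 s, during which the arm holds its last target.

### The job

We are about to film a brush demonstration: switch things on by lightly pressing down the cap of the yellow switch (lamp), then the blue one (camera), then the green one (recorder), in that order, each fully down so that it stays down. Do not press the red switch. Leave every switch standing where it is, neither lifted nor shoved, and leave the ink bottle, glue stick, stone seal and tin as they are.

Things in the scene. Friction and masses are not known exactly. Their poses are not given: they have to be found in the camera images.
- yellow_switch: Loose battery-powered push switch with a yellow cap (turns on the lamp): grey square housing 56 x 56 mm with dark rubber foot, top of the housing 26 mm above the table, 0.35 kg. Origin: centre of its underside, on the table; z up. In the centre of its top stands the round cap, inside a dark bezel ring 43 mm across and 28 mm high.
- yellow_cap (a joint): How far the black plunger under the yellow cap is pushed down, m: 0 up (off) to 0.008 down against its stop (on). It slides straight down, resists with a steady 3 N or so, has no return spring and stays where it is left. Below 0.004 it is off.
- yellow_top (a point): Centre of the top face of the yellow cap, which is 34 mm across; 47 mm above the table when up, 39 mm when pressed fully down and let go. The cap is a springy soft-touch pad on the plunger (2 N per mm): under a press it first gives 1 to 2 mm, then sinks 8 mm with the plunger at about 3 N, then gives up to 5 mm more as the force grows to about 15 N.
- blue_switch: Loose battery-powered push switch with a blue cap (turns on the camera): grey square housing 56 x 56 mm with dark rubber foot, top of the housing 26 mm above the table, 0.35 kg. Origin: centre of its underside, on the table; z up. In the centre of its top stands the round cap, inside a dark bezel ring 43 mm across and 28 mm high.
- blue_cap (a joint): How far the black plunger under the blue cap is pushed down, m: 0 up (off) to 0.008 down against its stop (on). It slides straight down, resists with a steady 3 N or so, has no return spring and stays where it is left. Below 0.004 it is off.
- blue_top (a point): Centre of the top face of the blue cap, which is 34 mm across; 47 mm above the table when up, 39 mm when pressed fully down and let go. The cap is a springy soft-touch pad on the plunger (2 N per mm): under a press it first gives 1 to 2 mm, then sinks 8 mm with the plunger at about 3 N, then gives up to 5 mm more as the force grows to about 15 N.
- green_switch: Loose battery-powered push switch with a green cap (starts the recorder): grey square housing 56 x 56 mm with dark rubber foot, top of the housing 26 mm above the table, 0.35 kg. Origin: centre of its underside, on the table; z up. In the centre of its top stands the round cap, inside a dark bezel ring 43 mm across and 28 mm high.
- green_cap (a joint): How far the black plunger under the green cap is pushed down, m: 0 up (off) to 0.008 down against its stop (on). It slides straight down, resists with a steady 3 N or so, has no return spring and stays where it is left. Below 0.004 it is off.
- green_top (a point): Centre of the top face of the green cap, which is 34 mm across; 47 mm above the table when up, 39 mm when pressed fully down and let go. The cap is a springy soft-touch pad on the plunger (2 N per mm): under a press it first gives 1 to 2 mm, then sinks 8 mm with the plunger at about 3 N, then gives up to 5 mm more as the force grows to about 15 N.
- red_switch: Loose battery-powered push switch with a red cap (the stop switch, to be left alone): grey square housing 56 x 56 mm with dark rubber foot, top of the housing 26 mm above the table, 0.35 kg. Origin: centre of its underside, on the table; z up. In the centre of its top stands the round cap, inside a dark bezel ring 43 mm across and 28 mm high.
- red_cap (a joint): How far the black plunger under the red cap is pushed down, m: 0 up (off) to 0.008 down against its stop (on). It slides straight down, resists with a steady 3 N or so, has no return spring and stays where it is left. Below 0.004 it is off.
- red_top (a point): Centre of the top face of the red cap, which is 34 mm across; 47 mm above the table when up, 39 mm when pressed fully down and let go. The cap is a springy soft-touch pad on the plunger (2 N per mm): under a press it first gives 1 to 2 mm, then sinks 8 mm with the plunger at about 3 N, then gives up to 5 mm more as the force grows to about 15 N.
- ink_bottle_c: Bystander: small red squeeze bottle of ink with white nozzle, 38 mm across, 86 mm tall, loose. Origin: centre of its underside.
- glue_stick: Bystander: white glue stick with blue cap, 25 mm across, 88 mm tall, standing, loose. Origin: centre of its underside.
- seal_c: Bystander: plain grey-green stone seal, 24 x 24 x 55 mm tall, standing, loose. Origin: centre of its underside.
- clip_tin: Bystander: flat grey lidded tin, 54 x 76 x 23 mm, loose. Origin: centre of its underside.
Things that resemble listed ones, but are neither listed nor needed, are in the scene too. Leave any orange look-alike of the yellow_switch alone.

How it is judged:
By the outcome, as a careful person would: the job done as asked, in the order asked, and still so for the second after the job is handed in, with the robot touching nothing.
It also fails if it takes over 46 s, if anything falls off the work surface, if the arm or the gripper's body presses on something with over 40 N, if the wrist force passes 120 N, or if a joint passes its speed limit or range.

## Working session

There is one attempt and no reset: what is moved stays moved. The work goes in short steps, Python scripts to look and compute and a tool call to move; the robot and the scene stay as the last step left them, time stands still between calls to the robot, and variables do not carry over. Pictures are saved under pics/ and viewed, and the job is handed in when it is done.

Besides the shell and the picture viewer there is one more tool, called after ">>>" as name(argument=value, ...), one argument or row to a line, values as JSON. step_arm: Moves the arm, as the interface text tells. Shift numbers are shares of 40 mm and turn numbers shares of 4 degrees, none past 1 either way. Its arguments: {"type":"object","properties":{"increments":{"type":"array","items":{"type":"array"}}},"required":["increments"]}

```bash
ls; mkdir -p pics; python3 - <<'E'
from plant import telemetry, grab_frame, camera_params, robot
import cv2
for n in ("top","side","wrist"):
    if n=="wrist":
        s=telemetry.sense();print(s)
    im=grab_frame(n);cv2.imwrite(f"pics/{n}0.png",im[:,:,::-1]);print(n,camera_params(n))
E
```

```text
pics
top {'fx': 490.50813579308834, 'fy': 490.50813579308834, 'cx': 324.842168932691, 'cy': 231.965478213841, 'T': array([[-7.75594669e-05, -9.93113070e-01,  1.17159825e-01,
         4.28509148e-01],
       [-9.99773004e-01,  2.57318550e-03,  2.11499315e-02,
         2.76085778e-02],
       [-2.13057474e-02, -1.17131590e-01, -9.92887836e-01,
         1.00693693e+00],
       [ 0.00000000e+00,  0.00000000e+00,  0.00000000e+00,
         1.00000000e+00]])}
side {'fx': 471.6939863219652, 'fy': 471.6939863219652, 'cx': 327.767746244467, 'cy': 242.87793060897513, 'T': array([[-0.90476842, -0.22666979,  0.36057581,  0.21888168],
       [-0.42521897,  0.43275768, -0.79492743,  0.79158207],
       [ 0.02414408, -0.87254891, -0.48792978,  0.52634989],
       [ 0.        ,  0.        ,  0.        ,  1.        ]])}
{'time_s': 0.1, 'q': array([ 1.30239917e+00,  4.80792198e-01,  1.59678346e+00, -8.33070697e-06,
        1.06506653e+00, -4.65763273e-02]), 'joint_vel': array([-9.77785180e-05, -3.78449481e-03, -4.93648896e-04, -1.47180981e-03,
       -6.84771902e-04,  1.73242954e-03]), 'effort': array(
[... 169 characters left out ...]
ee_rot': array([ 3.11228307e-04,  7.81025584e-01,  6.24498809e-01, -4.22534843e-04]), 'ft_force': array([ 0.16972184, -0.45210478, -0.73680318]), 'ft_torque': array([0.05732953, 0.01275255, 0.04951114]), 'opening': 0.08562232168888019}
wrist {'fx': 371.64829954431775, 'fy': 371.64829954431775, 'cx': 317.82551565079063, 'cy': 241.59773869456964, 'hand_eye': array([[ 9.99999649e-01, -5.85762482e-04, -5.98316081e-04,
        -5.56544537e-04],
       [ 7.41699765e-04,  9.51281504e-01,  3.08322802e-01,
        -7.92818006e-02],
       [ 3.88563092e-04, -3.08323137e-01,  9.51281605e-01,
        -1.42467376e-01],
       [ 0.00000000e+00,  0.00000000e+00,  0.00000000e+00,
         1.00000000e+00]])}
```

View pics/top0.png

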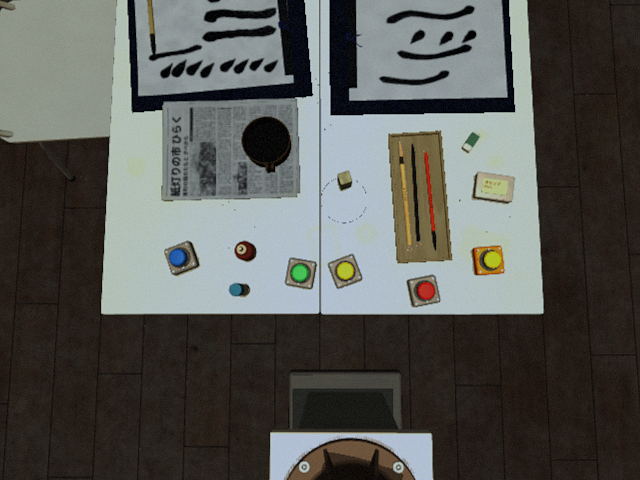

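View pics/side0.png

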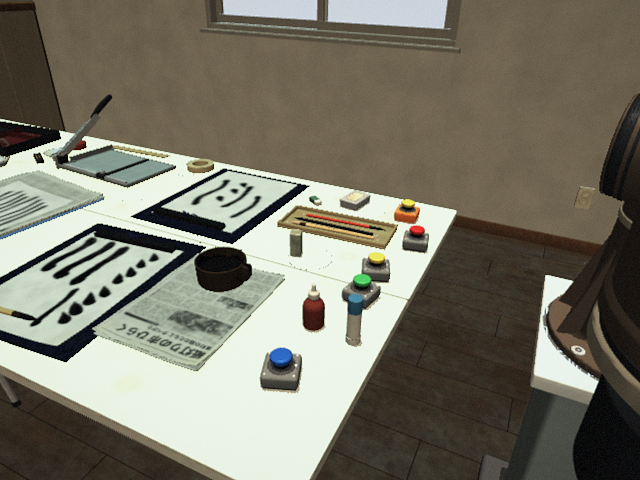

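View pics/wrist0.png

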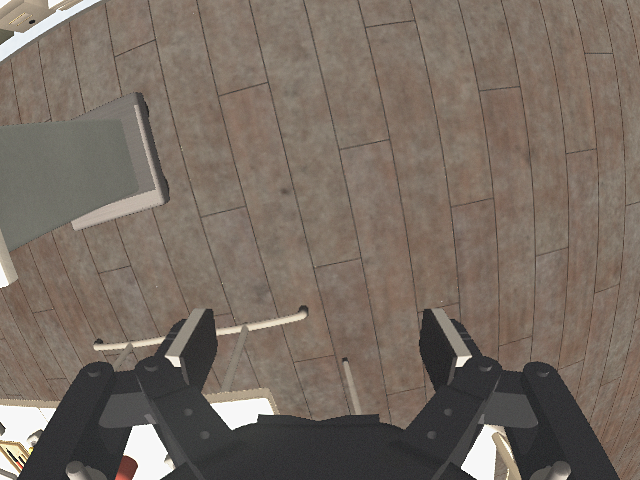

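Top view: blue switch (179,257), green (300,272) and red (425,291). Two switches have yellow caps: one at (346,270) with a grey housing, and one at (489,259) with an orange housing. The grey one at (346,270) fits the description. The orange one is the look-alike. The ink bottle is at (245,250) and the glue stick at (239,290). I'll confirm this in an enlarged crop and triangulate the caps.

```bash
cat > h.py <<'E'
import cv2,numpy as np
from plant import camera_params
def ray(n,u,v):
    c=camera_params(n);d=c['T'][:3,:3]@np.array([(u-c['cx'])/c['fx'],(v-c['cy'])/c['fy'],1])
    return c['T'][:3,3],d/np.linalg.norm(d)
def plane(n,u,v,z):
    o,d=ray(n,u,v);return o+d*(z-o[2])/d[2]
def tri(a,b):
    A=np.zeros((3,3));y=np.zeros(3)
    for o,d in(a,b):
        P=np.eye(3)-np.outer(d,d);A+=P;y+=P@o
    p=np.linalg.solve(A,y)
    return p,[np.linalg.norm((np.eye(3)-np.outer(d,d))@(p-o)) for o,d in(a,b)]
HUE={'yellow':(24,35),'blue':(100,125),'green':(50,80),'red':(None,None)}
def blobs(im,col):
    hsv=cv2.cvtColor(im,cv2.COLOR_RGB2HSV);H,S,V=cv2.split(hsv)
    m=((H<5)|(H>174)) if col=='red' else (H>=HUE[col][0])&(H<=HUE[col][1])
    m=(m&(S>120)&(V>60)).astype('uint8')
    n,l,st,ce=cv2.connectedComponentsWithStats(m)
    return [(st[i],ce[i]) for i in range(1,n) if st[i][4]>40]
E
python3 - <<'E'
import cv2
from h import *
t=cv2.imread('pics/top0.png');s=cv2.imread('pics/side0.png')
for c in HUE:
    for n,im in(('top',t),('side',s)):
        for st,ce in blobs(im[:,:,::-1].copy(),c): print(c,n,st,ce.round(1), plane(n,*ce,.047).round(3))
cv2.imwrite('pics/crop.png',cv2.resize(t[220:310,150:520],None,fx=2.1,fy=2.1,interpolation=2))
cv2.imwrite('pics/crops.png',cv2.resize(s[180:400,240:440],None,fx=2.7,fy=2.7,interpolation=2))
E
```

```text
yellow top [484 251  17  18 238] [492.2 259.2] [ 0.488 -0.277  0.047]
yellow top [337 262  18  18 248] [345.1 270.4] [0.466 0.009 0.047]
yellow side [402 199  13   7  70] [408.1 201.9] [ 0.485 -0.271  0.047]
yellow side [369 253  16   8 104] [376.4 256.5] [0.464 0.016 0.047]
blue top [169 249  17  17 225] [177.1 256.9] [0.493 0.34  0.047]
blue side [  0 199 104  40 160] [ 45.8 220.5] [1.168 0.208 0.047]
blue side [270 348  22  18 323] [280.5 356.5] [0.49  0.348 0.047]
green top [291 264  18  18 239] [299.3 272.4] [0.462 0.098 0.047]
green side [354 274  18  13 174] [362.1 279.8] [0.458 0.107 0.047]
red top [425 153   9  70 174] [428.9 187.7] [ 0.63  -0.158  0.047]
red top [235 242  17  17  78] [244.5 251.9] [0.503 0.206 0.047]
red top [417 282  18  18 252] [425.7 290.5] [ 0.427 -0.147  0.047]
red side [  5 137  18   7  72] [ 12.9 139.6] [ 1.772 -0.136  0.047]
red side [ 73 140  13  10  55] [ 79.3 144.9] [ 1.545 -0.2    0.047]
red side [307 214  63  14 126] [338.  220.7] [ 0.597 -0.094  0.047]
red side [410 226  15   9 109] [416.8 229.9] [ 0.424 -0.134  0.047]
red side [303 298  21  19 219] [313.3 306.2] [0.502 0.219 0.047]
```

View pics/crop.png

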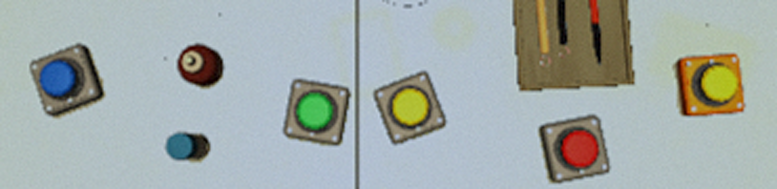

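View pics/crops.png

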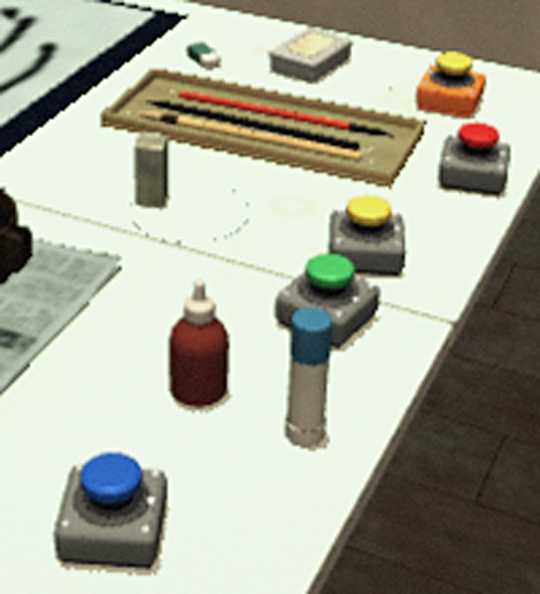

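The crops confirm it: the grey-housed yellow switch is the target, and the orange-housed one to its right is the look-alike. Next I'll triangulate the heights from the two views.

```bash
python3 - <<'E'
from h import *
P={'yellow':((345.1,270.4),(376.4,256.5)),'blue':((177.1,256.9),(280.5,356.5)),'green':((299.3,272.4),(362.1,279.8)),'red':((425.7,290.5),(416.8,229.9))}
for k,(a,b) in P.items():
    p,e=tri(ray('top',*a),ray('side',*b));print(k,p.round(4),np.hypot(*p[:2]).round(3),np.round(e,4))
from plant import telemetry
from scipy.spatial.transform import Rotation as R
s=telemetry.sense();print(R.from_quat(s['ee_rot'],scalar_first=True).as_matrix().round(3))
r=R.from_quat(s['ee_rot'],scalar_first=True)
print(r.inv().apply(np.array([.48,.34,.2])-s['eef_pos'])/.04)
print(r.inv().apply(np.array([.466,.009,.2])-np.array([.48,.34,.2]))/.04)
E
```

```text
yellow [0.4662 0.0084 0.0423] 0.466 [0.0002 0.0002]
blue [0.4938 0.3418 0.0402] 0.601 [0.0003 0.0003]
green [0.462  0.0983 0.0409] 0.472 [0.0006 0.0006]
red [ 0.4269 -0.1486  0.0394] 0.452 [0.0003 0.0003]
[[ 0.22   0.976 -0.   ]
 [ 0.976 -0.22  -0.001]
 [-0.001 -0.    -1.   ]]
[-5.3099413   9.83731893  0.77491312]
[-8.14926906e+00  1.47901468e+00  7.37031915e-03]
```

Caps fall at about z 40–42 mm (centroids that include the cap's side), which fits a 47 mm top face. All are within reach. I'll shut the gripper and travel high over the blue switch first.

>>> step_arm(
  increments=[
    [[-0.44,0.82,0],[0,0,0],-1],
    [[-0.44,0.82,0],[0,0,0],-1],
    [[-0.44,0.82,0],[0,0,0],-1],
    [[-0.44,0.82,0],[0,0,0],-1],
    [[-0.44,0.82,0],[0,0,0],-1],
    [[-0.44,0.82,0],[0,0,0],-1],
    [[-0.44,0.82,0],[0,0,0],-1],
    [[-0.44,0.82,0],[0,0,0],-1],
    [[-0.44,0.82,0],[0,0,0],-1],
    [[-0.44,0.82,0],[0,0,0],-1],
    [[-0.44,0.82,0],[0,0,0],-1],
    [[-0.44,0.82,0],[0,0,0],-1],
    [[0,0,0],[0,0,0],-1],
  ],
)

```text
time_s: 1.45
eef_pos: [0.4834, 0.3388, 0.2311]
ee_rot: [0.0, 0.782, 0.623, 0.0]
ft_force: [-0.5, -0.8, -0.5]
opening: 0.0001
```

>>> step_arm(
  increments=[
    [[-0.82,0.15,0],[0,0,0],-1],
    [[-0.82,0.15,0],[0,0,0],-1],
    [[-0.82,0.15,0],[0,0,0],-1],
    [[-0.82,0.15,0],[0,0,0],-1],
    [[-0.82,0.15,0],[0,0,0],-1],
    [[-0.82,0.15,0],[0,0,0],-1],
    [[-0.82,0.15,0],[0,0,0],-1],
    [[0,0,0],[0,0,0],-1],
    [[0,0,0],[0,0,0],-1],
  ],
)

```text
time_s: 2.35
eef_pos: [0.4708, 0.1081, 0.2313]
ee_rot: [-0.0, 0.782, 0.624, 0.0]
ft_force: [0.9, 0.6, 0.1]
opening: 0.0
```

Now a wrist view over green and yellow.

```bash
cat >> h.py <<'E'
from scipy.spatial.transform import Rotation as Ro
def wray(s,u,v):
    c=camera_params('wrist');x,y=(u-c['cx'])/c['fx'],(v-c['cy'])/c['fy'];th=np.hypot(x,y)
    d=np.array([x/th*np.sin(th),y/th*np.sin(th),np.cos(th)]) if th>0 else np.array([0,0,1.])
    r=Ro.from_quat(s['ee_rot'],scalar_first=True);T=c['hand_eye']
    return s['eef_pos']+r.apply(T[:3,3]),r.apply(T[:3,:3]@d)
def on(a,z): o,d=a;return o+d*(z-o[2])/d[2]
E
python3 - <<'E'
from h import *
from plant import telemetry,grab_frame
s=telemetry.sense();im=grab_frame('wrist');cv2.imwrite('pics/w1.png',im[:,:,::-1])
print(s['eef_pos'],s['time_s'])
for c in HUE:
    for st,ce in blobs(im,c): print(c,st,ce.round(1),on(wray(s,*ce),.047).round(4))
E
```

```text
[0.47083636 0.10808374 0.23134838] 2.35
yellow [199 215  33  33 825] [214.9 230.8] [0.4647 0.0096 0.047 ]
yellow [ 18 285  17  23 273] [ 25.8 296.4] [ 0.4856 -0.2757  0.047 ]
blue [533 173  25  32 610] [544.4 188.6] [0.4926 0.338  0.047 ]
red [ 66 213  26  31 602] [ 78.7 228.3] [ 0.4257 -0.1432  0.047 ]
red [113 315  43  72 339] [133.3 349.5] [ 0.5778 -0.1377  0.047 ]
```

View pics/w1.png

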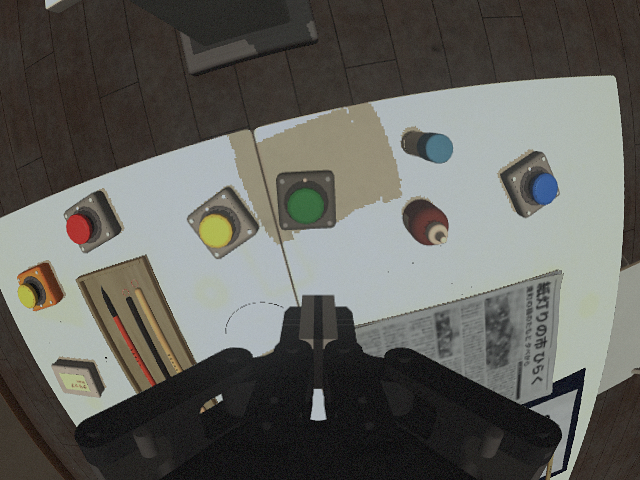

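Wrist view: yellow at (215,231) casts to (0.465, 0.010), and blue at (544,189) casts to (0.493, 0.338). Both agree with the other views to about 3 mm. I'll move over yellow and look again from a second place to get the height.

>>> step_arm(
  increments=[
    [[-0.82,0.14,0],[0,0,0],-1],
    [[-0.82,0.14,0],[0,0,0],-1],
    [[-0.82,0.14,0],[0,0,0],-1],
    [[0,0,0.9],[0,0,0],-1],
    [[0,0,0.9],[0,0,0],-1],
    [[0,0,0],[0,0,0],-1],
    [[0,0,0],[0,0,0],-1],
  ],
)

```text
time_s: 3.1
eef_pos: [0.4656, 0.0094, 0.1595]
ee_rot: [-0.001, 0.781, 0.625, -0.001]
ft_force: [0.3, -0.4, 1.0]
opening: 0.0
```

```bash
python3 - <<'E'
from h import *
from plant import telemetry,grab_frame
s=telemetry.sense();im=grab_frame('wrist');cv2.imwrite('pics/w2.png',im[:,:,::-1])
print(s['eef_pos'],s['time_s'])
HUE['green']=(45,80)
w1={'eef_pos':np.array([0.47083636,0.10808374,0.23134838]),'ee_rot':s['ee_rot']}
for c in ('yellow','green'):
    for st,ce in blobs(im,c):
        print(c,st,ce.round(1),on(wray(s,*ce),.047).round(4))
        if c=='yellow' and st[4]>800:
            print('w1+w2',tri(wray(w1,214.9,230.8),wray(s,*ce)),'top+w2',tri(ray('top',345.1,270.4),wray(s,*ce)))
r=Ro.from_quat(s['ee_rot'],scalar_first=True)
print(r.inv().apply(np.array([.4655,.009,.047])-s['eef_pos'])/.04)
E
```

```text
[0.46558394 0.00942667 0.15950412] 3.1
yellow [ 31 303  23  29 448] [ 42.  317.1] [ 0.4853 -0.2756  0.047 ]
green [425 185  31  44 981] [439.4 205.8] [0.4612 0.1003 0.047 ]
[-0.01022301  0.00477874  2.81260136]
```

View pics/w2.png

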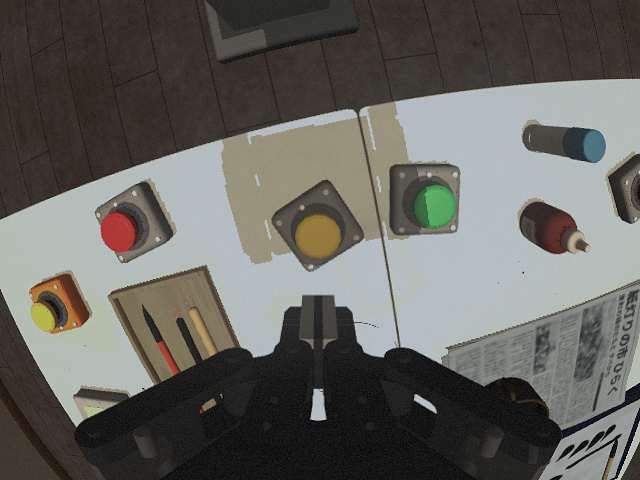

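Yellow's cap, in the arm's shadow, is at about (319,236), on the tool's centreline. Green is at (436,206) and casts to (0.461, 0.100).

```bash
python3 - <<'E'
from h import *
im=cv2.imread('pics/w2.png')[:,:,::-1].copy()
from plant import telemetry
s=telemetry.sense();s['eef_pos']=np.array([0.46558394,0.00942667,0.15950412])
HUE['yellow']=(15,35)
w1={'eef_pos':np.array([0.47083636,0.10808374,0.23134838]),'ee_rot':s['ee_rot']}
for st,ce in blobs(im,'yellow'):
    if abs(ce[0]-319)<25 and abs(ce[1]-236)<15:
        print(st,ce,on(wray(s,*ce),.047).round(4),tri(wray(w1,214.9,230.8),wray(s,*ce)),tri(ray('top',345.1,270.4),wray(s,*ce)))
# green: w1 darker blob
im1=cv2.imread('pics/w1.png')[:,:,::-1].copy()
HUE['green']=(45,85)
for st,ce in blobs(im1,'green'): print('g',st,ce, on(wray(w1,*ce),.047))
E
```

```text
[ 295  214   46   44 1590] [317.57106918 235.43522013] [0.4642 0.0088 0.047 ] (array([0.46542779, 0.00853945, 0.04403734]), [np.float64(0.00035159683368942514), np.float64(0.0003515968336894461)]) (array([0.46645389, 0.0083482 , 0.03943129]), [np.float64(2.6632457708627715e-05), np.float64(2.6632457708619407e-05)])
```

Yellow is at (0.465, 0.009), with its height at 44 mm from the two wrist places, so the tool is right above it. I'll descend to 60 mm, then press slowly.

>>> step_arm(
  increments=[
    [[0,0,0.8],[0,0,0],-1],
    [[0,0,0.8],[0,0,0],-1],
    [[0,0,0.6],[0,0,0],-1],
    [[0,0,0.15],[0,0,0],-1],
    [[0,0,0],[0,0,0],-1],
    [[0,0,0],[0,0,0],-1],
  ],
)

```text
time_s: 3.75
eef_pos: [0.4668, 0.0087, 0.0668]
ee_rot: [0.001, 0.781, 0.625, 0.001]
ft_force: [-0.6, -0.0, -0.2]
opening: 0.0003
```

>>> step_arm(
  increments=[
    [[0,0,0.05],[0,0,0],-1],
    [[0,0,0.05],[0,0,0],-1],
    [[0,0,0.05],[0,0,0],-1],
    [[0,0,0.05],[0,0,0],-1],
    [[0,0,0.05],[0,0,0],-1],
    [[0,0,0.05],[0,0,0],-1],
    [[0,0,0],[0,0,0],-1],
  ],
)

```text
time_s: 4.45
eef_pos: [0.4655, 0.0085, 0.053]
ee_rot: [-0.0, 0.781, 0.624, -0.0]
ft_force: [0.1, 0.2, 1.0]
opening: 0.0002
```

>>> step_arm(
  increments=[
    [[0,0,0.05],[0,0,0],-1],
    [[0,0,0.05],[0,0,0],-1],
    [[0,0,0.05],[0,0,0],-1],
    [[0,0,0.05],[0,0,0],-1],
    [[0,0,0.05],[0,0,0],-1],
    [[0,0,0],[0,0,0],-1],
  ],
)

```text
time_s: 5.05
eef_pos: [0.4657, 0.0086, 0.0431]
ee_rot: [-0.0, 0.781, 0.625, -0.0]
ft_force: [0.0, 0.5, 1.5]
opening: -0.0004
```

>>> step_arm(
  increments=[
    [[0,0,0.05],[0,0,0],-1],
    [[0,0,0.05],[0,0,0],-1],
    [[0,0,0],[0,0,0],-1],
  ],
)

```text
time_s: 5.35
eef_pos: [0.4656, 0.0086, 0.0391]
ee_rot: [-0.0, 0.781, 0.625, -0.0]
ft_force: [0.2, 0.7, 2.6]
opening: -0.0003
```

>>> step_arm(
  increments=[
    [[0,0,0.05],[0,0,0],-1],
    [[0,0,0.05],[0,0,0],-1],
    [[0,0,0],[0,0,0],-1],
  ],
)

```text
time_s: 5.65
eef_pos: [0.4657, 0.0085, 0.0352]
ee_rot: [0.0, 0.781, 0.624, 0.0]
ft_force: [-0.8, -0.0, 8.0]
opening: 0.0001
```

>>> step_arm(
  increments=[
    [[0,0,0.03],[0,0,0],-1],
    [[0,0,0],[0,0,0],-1],
    [[0,0,0],[0,0,0],-1],
  ],
)

```text
time_s: 5.95
eef_pos: [0.4657, 0.0086, 0.0342]
ee_rot: [0.0, 0.781, 0.625, 0.0]
ft_force: [-1.0, 0.1, 10.2]
opening: -0.0005
```

The force is 10 N at z = 34 mm and rising about 2 N/mm, so the plunger is against its stop. I'll lift straight up and check.

>>> step_arm(
  increments=[
    [[0,0,-0.3],[0,0,0],-1],
    [[0,0,-0.7],[0,0,0],-1],
    [[0,0,-0.8],[0,0,0],-1],
    [[0,0,-0.8],[0,0,0],-1],
    [[0,0,-0.53],[0,0,0],-1],
    [[0,0,0],[0,0,0],-1],
    [[0,0,0],[0,0,0],-1],
  ],
)

```text
time_s: 6.65
eef_pos: [0.4657, 0.0086, 0.1599]
ee_rot: [0.0, 0.781, 0.624, 0.0]
ft_force: [0.1, -0.8, 0.1]
opening: -0.0001
```

```bash
python3 - <<'E'
from h import *
from plant import telemetry,grab_frame
s=telemetry.sense();im=grab_frame('wrist');cv2.imwrite('pics/w3.png',im[:,:,::-1])
b=grab_frame('side')
print(s['eef_pos'],s['time_s'],s['ft_force'])
a=cv2.imread('pics/side0.png')[230:310,330:420];b=b[230:310,330:420,::-1]
cv2.imwrite('pics/cmp.png',cv2.resize(np.hstack([a,b]),None,fx=4.4,fy=4.4))
a=cv2.imread('pics/w2.png')[170:280,250:480];b=im[170:280,250:480,::-1]
cv2.imwrite('pics/cmpw.png',cv2.resize(np.vstack([a,b]),None,fx=2.5,fy=2.5))
E
```

```text
[0.46574713 0.00855409 0.15985537] 6.65 [ 0.12862569 -0.77174803  0.05198621]
```

View pics/cmp.png

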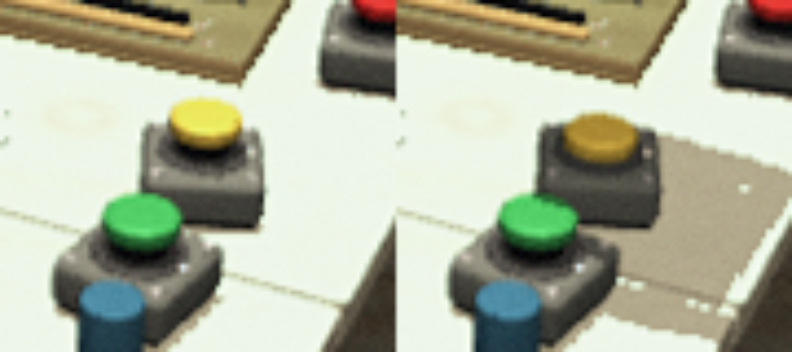

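View pics/cmpw.png

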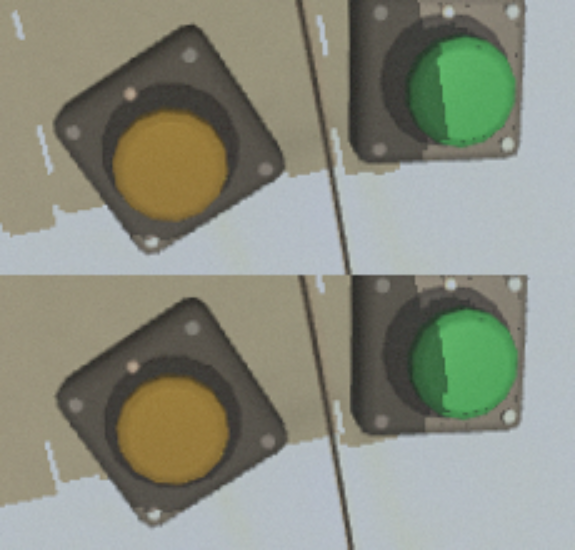

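The side crop shows the yellow cap sunk into its bezel, and the housing hasn't moved in either view. Next is blue, at the same height of 160 mm, which clears the bottle and the glue stick.

>>> step_arm(
  increments=[
    [[0.82,-0.12,0],[0,0,0],-1],
    [[0.82,-0.12,0],[0,0,0],-1],
    [[0.82,-0.12,0],[0,0,0],-1],
    [[0.82,-0.12,0],[0,0,0],-1],
    [[0.82,-0.12,0],[0,0,0],-1],
    [[0.82,-0.12,0],[0,0,0],-1],
    [[0.82,-0.12,0],[0,0,0],-1],
    [[0.82,-0.12,0],[0,0,0],-1],
    [[0.82,-0.12,0],[0,0,0],-1],
    [[0.82,-0.12,0],[0,0,0],-1],
    [[0,0,0],[0,0,0],-1],
    [[0,0,0],[0,0,0],-1],
  ],
)

```text
time_s: 7.95
eef_pos: [0.4901, 0.3392, 0.1579]
ee_rot: [-0.0, 0.781, 0.625, -0.001]
ft_force: [-0.3, -1.0, 0.2]
opening: 0.0003
```

```bash
python3 - <<'E'
from h import *
from plant import telemetry,grab_frame
s=telemetry.sense();im=grab_frame('wrist');cv2.imwrite('pics/w4.png',im[:,:,::-1])
print(s['eef_pos'],s['time_s'],s['ft_force'])
r=Ro.from_quat(s['ee_rot'],scalar_first=True)
w1={'eef_pos':np.array([0.47083636,0.10808374,0.23134838]),'ee_rot':s['ee_rot']}
for st,ce in blobs(im,'blue'):
    p=on(wray(s,*ce),.047);print(st,ce,p,tri(wray(w1,544.4,188.6),wray(s,*ce))[0],r.inv().apply(p-s['eef_pos'])/.04)
E
```

```text
[0.49013189 0.33918448 0.15786179] 7.95 [-0.34809574 -0.98961804  0.23263415]
[ 300  220   45   43 1450] [322.08896552 240.28      ] [0.49220716 0.3409089  0.047     ] [0.4932918  0.34061918 0.04219205] [0.05842219 0.04582833 2.77137088]
```

View pics/w4.png

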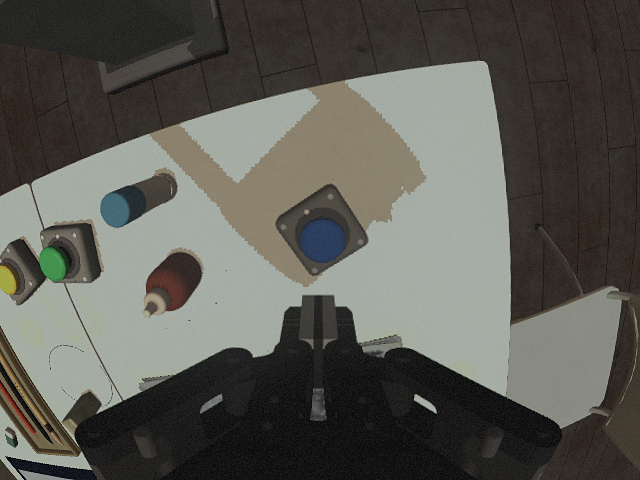

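Blue is at (322,240) in the wrist view, at (0.493, 0.341) with height about 42 mm, and the tool is within 3 mm of it. I'll correct that and descend.

>>> step_arm(
  increments=[
    [[0.06,0.06,0.7],[0,0,0],-1],
    [[0,0,0.8],[0,0,0],-1],
    [[0,0,0.7],[0,0,0],-1],
    [[0,0,0.3],[0,0,0],-1],
    [[0,0,0.1],[0,0,0],-1],
    [[0,0,0],[0,0,0],-1],
    [[0,0,0],[0,0,0],-1],
  ],
)

```text
time_s: 8.7
eef_pos: [0.4946, 0.3411, 0.0565]
ee_rot: [0.0, 0.781, 0.624, 0.001]
ft_force: [-0.6, 0.5, 0.9]
opening: -0.0001
```

>>> step_arm(
  increments=[
    [[0,0,0.05],[0,0,0],-1],
    [[0,0,0.05],[0,0,0],-1],
    [[0,0,0.05],[0,0,0],-1],
    [[0,0,0.05],[0,0,0],-1],
    [[0,0,0],[0,0,0],-1],
  ],
)

```text
time_s: 9.2
eef_pos: [0.4938, 0.3409, 0.047]
ee_rot: [-0.0, 0.781, 0.625, -0.0]
ft_force: [-0.0, 0.0, -0.3]
opening: 0.0004
```

>>> step_arm(
  increments=[
    [[0,0,0.05],[0,0,0],-1],
    [[0,0,0.05],[0,0,0],-1],
    [[0,0,0.05],[0,0,0],-1],
    [[0,0,0.05],[0,0,0],-1],
    [[0,0,0],[0,0,0],-1],
  ],
)

```text
time_s: 9.7
eef_pos: [0.4939, 0.3409, 0.039]
ee_rot: [-0.0, 0.781, 0.625, -0.0]
ft_force: [-0.7, -0.0, 3.3]
opening: -0.0
```

>>> step_arm(
  increments=[
    [[0,0,0.05],[0,0,0],-1],
    [[0,0,0.05],[0,0,0],-1],
    [[0,0,0],[0,0,0],-1],
    [[0,0,0],[0,0,0],-1],
  ],
)

```text
time_s: 10.1
eef_pos: [0.4939, 0.341, 0.0354]
ee_rot: [0.0, 0.781, 0.625, 0.0]
ft_force: [-2.2, -0.2, 8.5]
opening: 0.0
```

It reads 8.5 N at 35.4 mm, which matches 3.6 mm of pad squeeze past the stop. I'll lift and look.

>>> step_arm(
  increments=[
    [[0,0,-0.3],[0,0,0],-1],
    [[0,0,-0.7],[0,0,0],-1],
    [[0,0,-0.8],[0,0,0],-1],
    [[0,0,-0.8],[0,0,0],-1],
    [[0,0,-0.5],[0,0,0],-1],
    [[0,0,0],[0,0,0],-1],
    [[0,0,0],[0,0,0],-1],
  ],
)

```text
time_s: 10.8
eef_pos: [0.494, 0.3409, 0.1599]
ee_rot: [0.0, 0.781, 0.625, 0.001]
ft_force: [0.4, -0.4, -0.4]
opening: -0.0
```

```bash
python3 - <<'E'
from h import *
from plant import telemetry,grab_frame
s=telemetry.sense();im=grab_frame('wrist');cv2.imwrite('pics/w5.png',im[:,:,::-1])
b=grab_frame('side')
print(s['eef_pos'],s['time_s'],s['ft_force'])
a=cv2.imread('pics/side0.png')[335:400,240:320];b=b[335:400,240:320,::-1]
cv2.imwrite('pics/cmp2.png',cv2.resize(np.hstack([a,b]),None,fx=4.8,fy=4.8))
a=cv2.imread('pics/w4.png')[170:290,240:420];b=im[170:290,240:420,::-1]
cv2.imwrite('pics/cmpw2.png',cv2.resize(np.hstack([a,b]),None,fx=2.2,fy=2.2))
E
```

```text
[0.49397852 0.34094124 0.15989071] 10.8 [ 0.42235835 -0.35416994 -0.4180377 ]
```

View pics/cmp2.png

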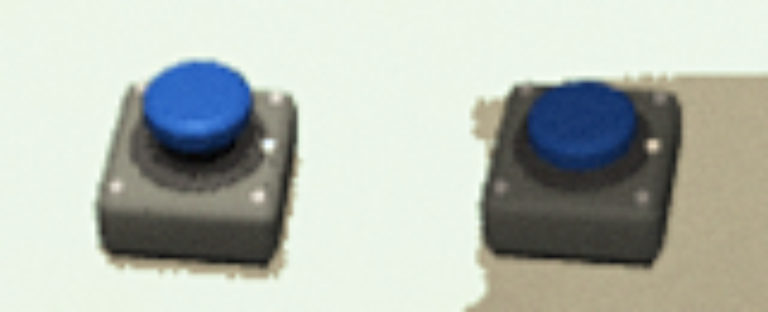

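View pics/cmpw2.png

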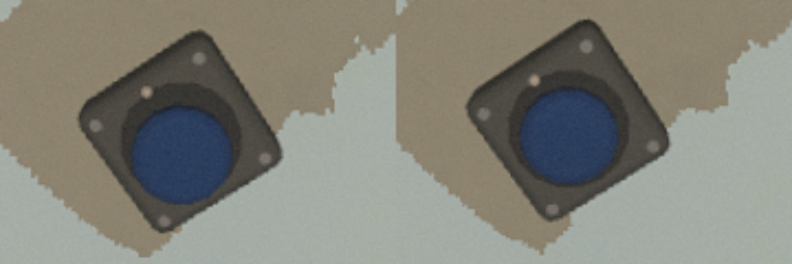

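The blue cap has sunk and its housing is where it was. Now green.

>>> step_arm(
  increments=[
    [[-0.76,0.07,0],[0,0,0],-1],
    [[-0.76,0.07,0],[0,0,0],-1],
    [[-0.76,0.07,0],[0,0,0],-1],
    [[-0.76,0.07,0],[0,0,0],-1],
    [[-0.76,0.07,0],[0,0,0],-1],
    [[-0.76,0.07,0],[0,0,0],-1],
    [[-0.76,0.07,0],[0,0,0],-1],
    [[-0.76,0.07,0],[0,0,0],-1],
    [[0,0,0],[0,0,0],-1],
    [[0,0,0],[0,0,0],-1],
  ],
)

```text
time_s: 11.9
eef_pos: [0.4619, 0.0982, 0.1587]
ee_rot: [-0.0, 0.782, 0.624, -0.001]
ft_force: [-0.3, 0.2, -0.0]
opening: -0.0001
```

```bash
python3 - <<'E'
from h import *
from plant import telemetry,grab_frame
s=telemetry.sense();im=grab_frame('wrist');cv2.imwrite('pics/w6.png',im[:,:,::-1])
print(s['eef_pos'],s['time_s'],s['ft_force'])
HUE['green']=(45,85)
r=Ro.from_quat(s['ee_rot'],scalar_first=True)
w1={'eef_pos':np.array([0.46558394,0.00942667,0.15950412]),'ee_rot':s['ee_rot']}
for st,ce in blobs(im,'green'):
    p=on(wray(s,*ce),.047);print(st,ce,p,tri(wray(w1,436,206),wray(s,*ce))[0],r.inv().apply(p-s['eef_pos'])/.04)
E
```

```text
[0.46186005 0.09823441 0.15871503] 11.9 [-0.29502432  0.16587133 -0.01520827]
```

View pics/w6.png

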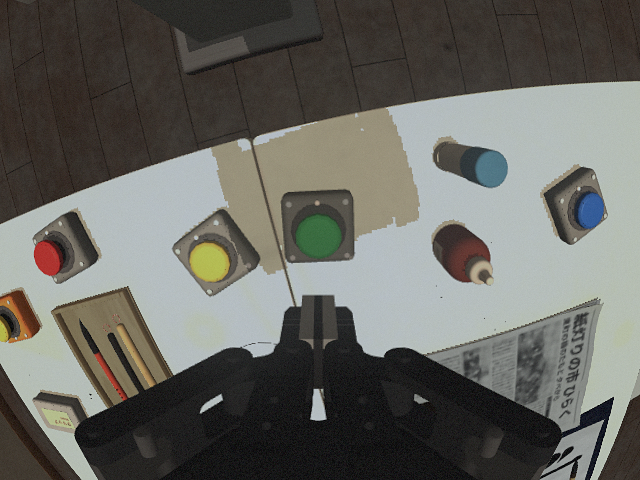

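Green is at (319,236), the same pixel that yellow had when the tool was centred over it. I'll check the height, then press.

```bash
python3 - <<'E'
from h import *
from plant import telemetry
s=telemetry.sense();s['eef_pos']=np.array([0.46186005,0.09823441,0.15871503])
w1={'eef_pos':np.array([0.46558394,0.00942667,0.15950412]),'ee_rot':s['ee_rot']}
print(on(wray(s,319,236),.047),tri(wray(w1,436,206),wray(s,319,236)))
E
```

```text
[0.46071569 0.09860471 0.047     ] (array([0.46178217, 0.09841426, 0.0440272 ]), [np.float64(0.0001683975945508478), np.float64(0.00016839759455080123)])
```

>>> step_arm(
  increments=[
    [[0,0,0.7],[0,0,0],-1],
    [[0,0,0.8],[0,0,0],-1],
    [[0,0,0.7],[0,0,0],-1],
    [[0,0,0.3],[0,0,0],-1],
    [[0,0,0.1],[0,0,0],-1],
    [[0,0,0],[0,0,0],-1],
    [[0,0,0],[0,0,0],-1],
  ],
)

```text
time_s: 12.65
eef_pos: [0.4629, 0.099, 0.0561]
ee_rot: [0.0, 0.781, 0.625, 0.001]
ft_force: [0.6, 0.2, 0.1]
opening: -0.0002
```

>>> step_arm(
  increments=[
    [[0,0,0.05],[0,0,0],-1],
    [[0,0,0.05],[0,0,0],-1],
    [[0,0,0.05],[0,0,0],-1],
    [[0,0,0.05],[0,0,0],-1],
    [[0,0,0],[0,0,0],-1],
  ],
)

```text
time_s: 13.15
eef_pos: [0.4621, 0.0987, 0.0471]
ee_rot: [-0.0, 0.781, 0.624, -0.0]
ft_force: [-0.9, -0.3, -0.9]
opening: 0.0001
```

>>> step_arm(
  increments=[
    [[0,0,0.05],[0,0,0],-1],
    [[0,0,0.05],[0,0,0],-1],
    [[0,0,0.05],[0,0,0],-1],
    [[0,0,0.05],[0,0,0],-1],
    [[0,0,0],[0,0,0],-1],
  ],
)

```text
time_s: 13.65
eef_pos: [0.4621, 0.0987, 0.039]
ee_rot: [-0.0, 0.781, 0.625, -0.0]
ft_force: [-0.4, -1.8, 3.7]
opening: 0.0001
```

>>> step_arm(
  increments=[
    [[0,0,0.05],[0,0,0],-1],
    [[0,0,0.05],[0,0,0],-1],
    [[0,0,0],[0,0,0],-1],
    [[0,0,0],[0,0,0],-1],
  ],
)

```text
time_s: 14.05
eef_pos: [0.4622, 0.0987, 0.0353]
ee_rot: [0.0, 0.781, 0.625, -0.0]
ft_force: [-1.6, -1.4, 7.6]
opening: -0.0
```

It reads 7.6 N at 35.3 mm, the same signature as before. I'll lift clear and check everything.

>>> step_arm(
  increments=[
    [[0,0,-0.3],[0,0,0],-1],
    [[0,0,-0.7],[0,0,0],-1],
    [[0,0,-0.8],[0,0,0],-1],
    [[0,0,-0.8],[0,0,0],-1],
    [[0,0,-0.8],[0,0,0],-1],
    [[0,0,-0.8],[0,0,0],-1],
    [[0,0,-0.6],[0,0,0],-1],
    [[0,0,0],[0,0,0],-1],
    [[0,0,0],[0,0,0],-1],
  ],
)

```text
time_s: 14.95
eef_pos: [0.4623, 0.0988, 0.228]
ee_rot: [0.0, 0.781, 0.625, 0.001]
ft_force: [-0.3, 0.0, -0.5]
opening: -0.0006
```

```bash
python3 - <<'E'
from h import *
from plant import telemetry,grab_frame
s=telemetry.sense();b=grab_frame('side')
print(s['eef_pos'],s['time_s'],s['ft_force'])
cv2.imwrite('pics/side2.png',b[:,:,::-1])
a=cv2.imread('pics/side0.png')[190:400,250:430];b=b[190:400,250:430,::-1]
cv2.imwrite('pics/cmp3.png',cv2.resize(np.hstack([a,b]),None,fx=2.2,fy=2.2))
im=grab_frame('wrist');cv2.imwrite('pics/w7.png',im[:,:,::-1])
E
```

```text
[0.46233352 0.09876609 0.22800844] 14.95 [-0.30895727  0.02638669 -0.48136121]
```

View pics/cmp3.png

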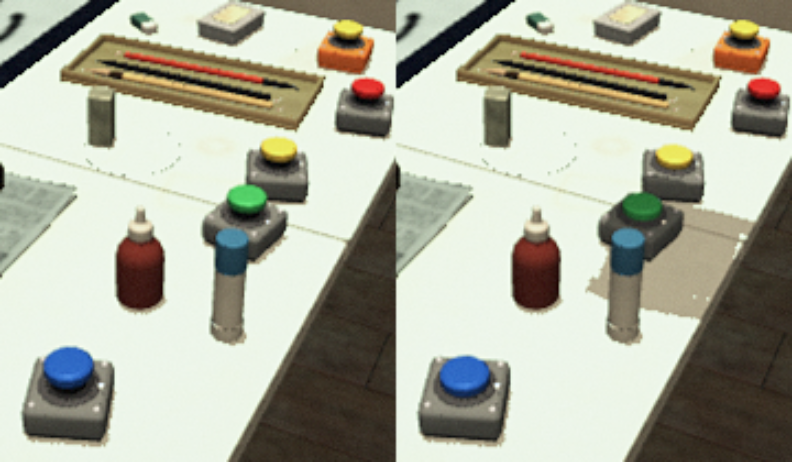

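View pics/w7.png

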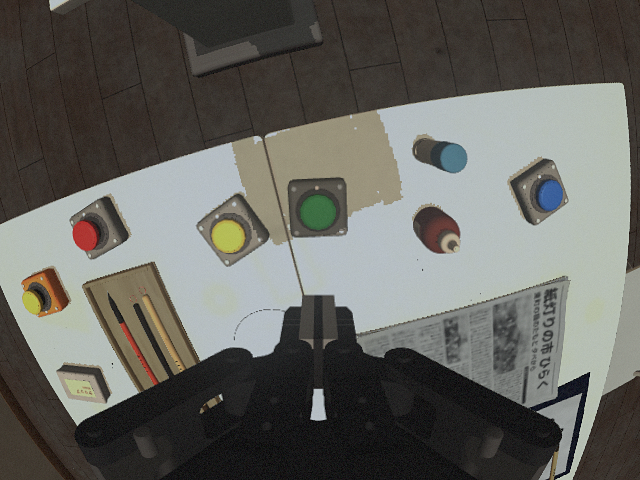

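All three caps are down, and red, the look-alike, the bottle, the glue stick, the seal and the tin look unmoved. Before handing in, I'll check the depth in numbers.

```bash
python3 - <<'E'
from h import *
c=camera_params('side');Ti=np.linalg.inv(c['T'])
def pr(p):
    q=Ti[:3,:3]@p+Ti[:3,3];return c['cy']+c['fy']*q[1]/q[2]
P={'yellow':(.4655,.0087,369,253,(22,36),.9),'blue':(.4935,.3408,270,348,(100,125),.9),'green':(.4618,.0985,354,274,(45,85),.9),'red':(.426,-.145,410,226,None,0)}
a=cv2.imread('pics/side0.png');b=cv2.imread('pics/side2.png')
for k,(x,y,u,v,h,_) in P.items():
    tops=[]
    for im in(a,b):
        hs=cv2.cvtColor(im[v-8:v+30,u-3:u+27],cv2.COLOR_BGR2HSV);H,S,V=cv2.split(hs)
        m=((H<5)|(H>174)) if h is None else (H>=h[0])&(H<=h[1])
        m=m&(S>120)&(V>50);r=np.where(m.sum(1)>=5)[0];tops.append((r[0]+v-8,m.sum()))
    print(k,tops,'expect 8mm ->',round(pr(np.array([x,y,.039]))-pr(np.array([x,y,.047])),1))
# housings/bystanders: grey diff outside caps/shadow
d=cv2.absdiff(a,b).max(2);d[:, 450:]=0
n,l,st,ce=cv2.connectedComponentsWithStats((d>50).astype('uint8'))
for i in range(1,n):
    if st[i][4]>8: print(st[i])
E
```

```text
yellow [(np.int64(253), np.int64(126)), (np.int64(256), np.int64(128))] expect 8mm -> 3.4
blue [(np.int64(348), np.int64(332)), (np.int64(352), np.int64(339))] expect 8mm -> 4.1
green [(np.int64(274), np.int64(182)), (np.int64(278), np.int64(176))] expect 8mm -> 3.6
red [(np.int64(226), np.int64(110)), (np.int64(226), np.int64(111))] expect 8mm -> 3.2
[ 345    0   71   66 3218]
[ 343   69   59  118 3937]
[373  72  13   1  13]
[368 252  17  15 161]
[367 270   7   2   9]
[353 274  19  10 144]
[346 282  11  12  45]
[ 358  282   55   53 1622]
[354 284  16   6  53]
[336 302  12  24 129]
[269 347  24  23 239]
```

The side-view shifts of 3, 4 and 4 px match the 3.4, 4.1 and 3.6 px expected for 8 mm. Red shows none. Handing in.

```bash
python3 -c "
from plant import robot;print(robot.sign_off())"
```

```text
the job is handed in; nothing more can be done
None
```

I pressed the yellow, blue and green caps down in that order, using the shut fingertips. The arm then lifted clear to z = 0.228 m, and I handed the job in at about 15 s of the 46 s allowed.

**Presses:** the force reached 10.2 N on yellow, 8.5 N on blue and 7.6 N on green. Each built up past the stop with the tip at 34–35 mm, as expected for a cap fully down.

**Side view before and after:** the caps dropped 3, 4 and 4 px, against 3.4, 4.1 and 3.6 px expected for 8 mm. The red cap shifted 0 px. I saw no movement of the housings, the orange look-alike, ink bottle, glue stick, stone seal or tin.

**What agreed less well:** cap heights triangulated from colour centroids came out at 39–44 mm instead of 47 mm. The centroids include the caps' sides, which biases them low. Clear contact force only showed just below 47 mm, consistent with the given height. Part of the image change around green in the last side view was the arm's shadow, so I judged its housing by eye.

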